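# Pack the spice jars and take a lid temperature

### The job

Stand the two loose spice jars upright in the two empty cells of the wooden crate, one jar per cell, and let go of them. Then lift the contact thermometer out of its block and hold it upright with its sprung tip inside the metal ring on the lid of the ringed jar, pressing gently so that the tip goes about halfway into its travel; the program finishes while still holding it there. Leave the jar that is already packed, the tomato tin and the garlic where they are, and never press hard with the thermometer.

Things in the scene. Friction and masses are not known exactly. Their poses are not given: they have to be found in the camera images.
- jar_a: The ringed jar, loose: round glass spice jar whose lid has a dark rim and a pale top, 43 mm in diameter, 96 mm tall, 0.11 kg, with a flat metal ring lying on the lid. Origin: centre of its underside; z up through the lid.
- jar_b: The second loose jar: round glass spice jar with white lid and no ring, 47 mm in diameter, 98 mm tall, 0.11 kg. Origin: centre of its underside; z up.
- jar_c: The jar already packed in one cell of the crate (any of the three): same shape as jar_b, 47 mm in diameter, 98 mm tall, loose. Leave it there. Origin: centre of its underside; z up.
- ring_spot (a point): The spot to measure: centre of the lid of jar_a, on the lid's top face, 96 mm above the jar's underside. The metal ring round it has 18 mm inner and 26 mm outer diameter and stands 2 mm above the lid.
- crate: Slatted wooden crate, fixed, 76 mm (its x) by 216 mm (its y) by 50 mm tall, open above; walls and floor 6 mm. Two cross walls make three cells of 64 x 64 mm in a row along its y, centred at y = -70, 0 and +70 mm; the outer four corners have 12 mm square posts. Origin: centre of its underside.
- mat0: Round cork mat, 46 mm in diameter, 3 mm thick, fixed on the floor at the centre of one empty cell; its top lies 9 mm above the table. Origin: centre of its underside.
- mat1: The same cork mat in the other empty cell. Origin: centre of its underside.
- probe: Contact thermometer, loose, 0.13 kg, upright in its block: white case 24 mm thick (x) by 32 mm (y) by 70 mm tall, display in the upper part of its -x face; below it a 10 mm steel sleeve and a sprung tip. Origin: centre of the case's underside, z up; the case spans z = 0 to 70 mm, the free tip lies at z = -60 mm on the axis. The flat faces at x = -12 and +12 mm are good to grip.
- probe_tip (a point): The lowest point of the thermometer's sprung copper tip, a ball 8 mm in diameter; it moves with the tip.
- probe_plunger (a joint): How far the sprung tip is pushed into the sleeve: 0 m free, 0.012 m fully in (hard stop). The spring gives 1 N at the start and 0.5 N more per mm: 4 N halfway (0.006), 7 N at the stop.
- stand: Fixed wooden block 70 x 70 mm, 75 mm tall, with an upright 16 mm hole through its middle; the thermometer's sleeve and tip hang 60 mm deep in the hole and its case rests on the top face. Origin: centre of its underside.
- tomato: Bystander: tomato tin, 75 mm in diameter, 58 mm tall, loose. Origin: centre of its underside.
- garlic: Bystander: garlic bulb, 56 mm in diameter and tall, loose. Origin: centre of its underside.
Mind the look-alikes: they are no part of the job. What is shaped like the jar_a but blue is not meant.

How it is judged (in metres and radians):
On the way:
1. both loose jars stand upright on the cork mats, one per cell, and are released (((horizontal distance between jar_a and mat0 below 0.018 m and height (world z) of each of jar_a, jar_b below 0.016 m and angle between each of jar_a, jar_b's own z axis and vertical below 0.1 rad and horizontal distance between jar_b and mat1 below 0.018 m) or (horizontal distance between jar_a and mat1 below 0.018 m and height (world z) of each of jar_a, jar_b below 0.016 m and angle between each of jar_a, jar_b's own z axis and vertical below 0.1 rad and horizontal distance between jar_b and mat0 below 0.018 m)) and contact force between the fingers and jar_a below 0.1 N and contact force between the fingers and jar_b below 0.1 N), for 0.3 s.
At the end, for the whole second after the job is handed in: Both loose jars upright (0.1 rad) on the mats (18 mm off centre at most, underside below 16 mm), released; thermometer gripped, at rest, upright within 0.14 rad, tip within 8 mm of the ring's centre and pushed in 3 to 9.5 mm, 1 to 9 N on the jar (all of step 1 and horizontal distance between probe_tip and ring_spot below 0.008 m and angle between probe's own z axis and vertical below 0.14 rad and value of joint probe_plunger between 0.003 and 0.0095 m and contact force between probe and jar_a between 1 and 9 N and contact force between the fingers and probe above 2 N and linear speed of probe below 0.02 m/s); the arm keeps its last pose, push and grip.
It fails at once if the jar already packed is moved more than 15 mm (distance of jar_c from where it was at the start of the episode above 0.015 m).
It fails at once if the tomato tin is moved more than 20 mm (distance of tomato from where it was at the start of the episode above 0.02 m).
It fails at once if the garlic is moved more than 20 mm (distance of garlic from where it was at the start of the episode above 0.02 m).
It fails at once if the thermometer presses on the ringed jar with more than 15 N (contact force between probe and jar_a above 15 N).
It also fails if it takes over 64 s, if anything falls off the work surface, if the arm or the gripper's body presses on something with over 40 N, if the wrist force passes 120 N, or if a joint passes its speed limit or range.

### The arm

A 6-joint arm with a two-finger parallel gripper is mounted at the origin on a cart in front of the work surface, level with it; the furniture and walls round the work are solid. World frame = base frame: x ahead of the robot, y to its left, z up, the work surface at z = 0. Lengths are in m, angles in degrees, forces in N, time in s.
With the tool pointing down it reaches from about 0.2 to 0.875 m from the base axis. Payload 3.4 kg.
Tool frame: the origin (TCP) lies at the very end of the fingers, on their centre line; the grasp point (between the pads) lies behind it (ctrl.grip_depth is the z of the grasp point in the tool frame, in m); z points along the fingers, y is the line along which they close (so a half turn about z gives the same grasp; the last joint's range is limited). The gripper opens to 94 mm and grips with 3 to 60 N. Pads are 16 mm wide; open, the fingers measure 119 mm over their backs; the gripper's body (75 mm by 177 mm) begins 78 mm behind the grasp point.
Start: joints at [69.442, 15.808, 86.224, -0, 77.962, -6.933], TCP at [0.135, 0.559, 0.205] pointing down, gripper open.
Joint ranges: [-165.64, 165.64], [-43.16, 119.46], [12.63, 154.43], [-67.54, 247.53], [6.08, 155.33], [-154.97, 154.97]. Speed limits (degrees/s): [147.25, 147.25, 180, 180, 180, 180].

### API

Orientations are given as [roll, pitch, yaw] about the fixed x, y, z axes, in that order (R = Rz(yaw) Ry(pitch) Rx(roll)).
In Python, from workcell import sense, capture, ctrl gives the robot as it stands. The module is installed in compiled form; this text tells all that it offers.
- The arm moves only by the tool step_hand, called after "Call:" by a JSON object that holds its "name" and its "arguments". Schema: {"type":"object","properties":{"increments":{"type":"array","items":{"type":"array","items":{"type":"number"},"minItems":7,"maxItems":7},"minItems":1,"maxItems":20},"grip_n":{"type":"number"},"only":{"type":"string"},"quiet":{"type":"boolean"},"lines":{"type":"string"}},"required":["increments"],"additionalProperties":false}. increments is a list of rows, 1 to 20 of them, each of 7 numbers: a rotation vector rx, ry, rz in fractions of the full range, 1 being 360 degrees, then dx, dy, dz in a scale on which 1.0 is 0.8 m, then the opening from 0.0 (shut) to 1.0 (fully open); each row is the pose to reach, as a shift and turn from the pose commanded when the call began, along the tool's axes at that moment; what a row does not reach only later rows make up. A row lasts 1/8 s, in which the tool goes at most 0.0625 m and 10.7 degrees, less where a joint would pass 70% of its speed; a pose out of reach is approached as far as the arm can. The fingers move at their own pace and stop on an object; grip_n is the grip in N (left out, the last holds). Time passes only in rows, so rows that do not move let the fingers close. The tool returns the time, the measured TCP pose, the force, the opening and the grip force at its end. only (a regular expression) keeps the lines of the reply that match it, lines (a string "A,B") keeps lines A to B, and quiet returns only ok. Shift and turn numbers lie between -1 and 1, and a call with a number outside is refused. Input that does not fit is refused with a message, and nothing moves.
- sense(): the state, without advancing time (a new reading comes with each control period).
- capture(name): name is "side" or "top"; returns a dict with "pixels" (480x640x3 uint8, red, green, blue), "range_z" (480x640 float32, m along the optical axis (not along the pixel's ray), 0 where there is no reading), "vfov" (degrees; the focal length in pixels is half the picture's height over the tangent of half this angle, whatever the lens; pixels are square), "cx", "cy" (the principal point, pixels), "D" ([k1, k2, p1, p2, k3] as OpenCV has them; the pictures are not rectified), "rvec" (rotation vector, rad) and "tvec" (3), from world to camera coordinates, as OpenCV has them. Camera axes: x right, y down, z forward; pixel columns grow to the right and rows downward; lengths in m; the calibration is good to about 2 mm. A picture is of the moment at which its call begins.
- ctrl.close_job(): hands the job in; it is judged then, once.
The state is a dict: "t": time; "qpos": joint angles; "joint_vel": joint speeds; "joint_efforts": joint torques, N m; "tool_pos": TCP position; "eef_rot": TCP orientation; "ft_force": force on the tool from outside, world axes, zero at the start; "wrist_torque": the same for the moment, N m; "grip_width": opening from 0.0 (shut) to 1.0 (fully open); "finger_force": force on a finger pad.
Only numpy, scipy, OpenCV 4.12 (cv2) and the standard library are available. Lean on these libraries where they do the work, as an engineer would, in place of code of your own. Each camera call takes 0.05 s, during which the arm holds its last target. There are 200 camera calls.

## Working session

There is one attempt and no reset: what is moved stays moved. The work goes in short steps, Python scripts to look and compute and a tool call to move; the robot and the scene stay as the last step left them, time stands still between calls to the robot, and variables do not carry over. Pictures are saved under pics/ and viewed, at most 10 in all, crops included, and the job is handed in when it is done.

```bash
mkdir -p pics
```

Create h.py:
```python
import numpy as np, cv2
from workcell import sense, capture, ctrl
def cam(n):
    c=capture(n); f=240/np.tan(np.radians(c["vfov"])/2)
    c["K"]=np.array([[f,0,c["cx"]],[0,f,c["cy"]],[0,0,1]]); c["R"]=cv2.Rodrigues(np.array(c["rvec"],float))[0]; c["t"]=np.array(c["tvec"],float).ravel(); c["D"]=np.array(c["D"],float)
    return c
def ray(c,uv):
    p=cv2.undistortPoints(np.array(uv,float).reshape(-1,1,2),c["K"],c["D"]).reshape(-1,2)
    return -c["R"].T@c["t"], np.c_[p,np.ones(len(p))]
def onplane(c,uv,z):
    o,d=ray(c,uv); d=d@c["R"]; return o+d*((z-o[2])/d[:,2])[:,None]
def cloud(c):
    v,u=np.mgrid[:480,:640]; o,d=ray(c,np.stack([u,v],-1).reshape(-1,2))
    z=c["range_z"].reshape(-1,1); P=(d*z)@c["R"]+o; P[z[:,0]==0]=np.nan
    return P.reshape(480,640,3)
def save(c,n): cv2.imwrite("pics/"+n,c["pixels"][:,:,::-1])
```

Run:
```python
from h import *
for n in("top","side"):
    c=cam(n); save(c,n+"0.png"); np.savez(n+"0.npz",P=cloud(c)); print(n,-c["R"].T@c["t"],c["R"][2],c["K"][0,0],c["D"])
s=sense();print({k:s[k] for k in s}, ctrl.grip_depth)
```

```text
top [0.39808344 0.01653265 1.24649675] [ 0.16972188  0.01811448 -0.9853255 ] 494.2584218399582 [-0.10501872  0.          0.          0.          0.        ]
side [ 0.57502092 -1.13211927  0.70426801] [ 0.02635129  0.87796916 -0.47799138] 586.3935189428869 [0.02540839 0.         0.         0.         0.        ]
{'t': 0.1, 'qpos': array([ 6.94428041e+01,  1.58426393e+01,  8.62844094e+01,  2.07688548e-03,
        7.79632513e+01, -6.93252471e+00]), 'joint_vel': array([-0.04718983,  0.01854595, -0.12132509,  0.0811477 , -0.04484974,
        0.00261964]), 'joint_efforts': array([ 3.89732915e-03, -4.05445969e+01, -2.37786752e+01,  7.03559141e-02,
        2.98095716e-02, -5.09091001e-05]), 'tool_pos': array([0.1352643 , 0.55836287, 0.20472952]), 'eef_rot': array([-1.79910605e+02, -1.29149316e-02,  1.66374884e+02]), 'ft_force': array([0.62035802, 1.5349711 , 0.42343953]), 'wrist_torque': array([ 0.00344918, -0.00745381,  0.00273182]), 'finger_force': 0.0, 'grip_width': 1.0000045500103298} -0.0188
```

View pics/top0.png

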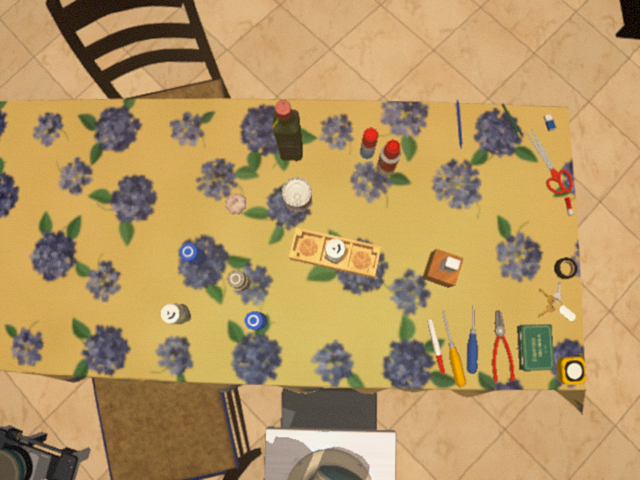

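View pics/side0.png

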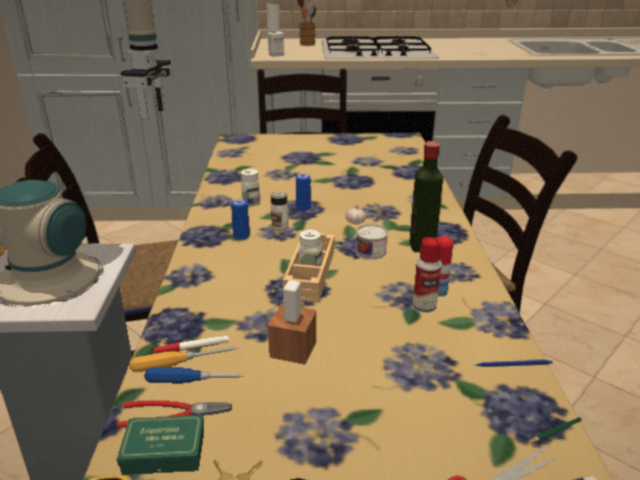

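The top view shows jar_a candidates at (238,280), with a dark rim and pale top, and blue look-alikes at (190,251) and (255,321). The white jar_b is at (174,314) and the packed jar_c at (335,250). The crate is at (335,253) with mats at (308,246) and (361,260), and the probe in its block is at (450,264). The tin is at (296,194) and the garlic at (236,203). In the side view the same jars appear: (280,212) has a dark lid, (250,187) is white, and the blue ones are at (240,219) and (303,192). I choose (238,280) as jar_a and will check it in a crop.

Run:
```python
from h import *
im=cv2.imread("pics/top0.png"); a=im[220:340,150:390]; cv2.imwrite("pics/crop0.png",cv2.resize(a,None,fx=3.3,fy=3.3,interpolation=cv2.INTER_CUBIC))
P=np.load("top0.npz")["P"]
def blob(n,u,v,r,zl,zh):
    q=P[v-r:v+r,u-r:u+r].reshape(-1,3); q=q[(q[:,2]>zl)&(q[:,2]<zh)]
    (x,y),(w,h),a=cv2.minAreaRect(q[:,:2].astype(np.float32)); e=cv2.minEnclosingCircle(q[:,:2].astype(np.float32))
    print(n,len(q),"med z %.4f"%np.median(q[:,2]),"mean",q.mean(0)[:2].round(4),"rect",np.round([x,y,w,h,a],4),"circ",np.round([*e[0],e[1]],4))
blob("a",238,280,18,.085,.12); blob("b",174,314,18,.085,.12); blob("c",335,250,18,.09,.125)
blob("blue1",190,251,18,.085,.12); blob("blue2",255,321,18,.085,.12)
blob("crate",335,253,55,.04,.058); blob("stand",443,268,30,.06,.09); blob("probe",450,264,25,.13,.16)
blob("tin",296,194,22,.045,.07); blob("garlic",236,203,16,.03,.07)
blob("mat",309,246,7,.0,.02);blob("mat",361,260,7,.0,.02)
```

```text
a 271 med z 0.0957 mean [0.505  0.2327] rect [0.5048 0.2336 0.0405 0.0419 2.065 ] circ [0.5052 0.2332 0.0217]
b 306 med z 0.0975 mean [0.4186 0.3822] rect [ 0.418   0.3841  0.0445  0.0429 23.9226] circ [0.4185 0.3832 0.0235]
c 306 med z 0.1035 mean [0.5818 0.0013] rect [5.8200e-01 1.5000e-03 4.4500e-02 4.4100e-02 4.5456e+01] circ [0.5824 0.0016 0.0232]
blue1 273 med z 0.0959 mean [0.566  0.3496] rect [5.66600e-01 3.50400e-01 4.29000e-02 4.15000e-02 6.61454e+01] circ [0.5668 0.3507 0.0227]
blue2 282 med z 0.0961 mean [0.4094 0.1865] rect [0.4094 0.1868 0.0415 0.0424 2.5231] circ [0.4096 0.1872 0.0217]
crate 1041 med z 0.0494 mean [0.601  0.0156] rect [6.26600e-01 1.42000e-02 2.59400e-01 1.57300e-01 7.87558e+01] circ [0.6189 0.0166 0.1463]
stand 684 med z 0.0745 mean [ 0.5447 -0.259 ] rect [ 0.5481 -0.2644  0.0727  0.0718 71.5611] circ [ 0.5473 -0.2646  0.0496]
probe 171 med z 0.1437 mean [ 0.5474 -0.2631] rect [ 5.48000e-01 -2.64600e-01  3.31000e-02  2.49000e-02  6.99634e+01] circ [ 0.5476 -0.2641  0.0184]
tin 681 med z 0.0546 mean [0.7292 0.099 ] rect [ 0.7292  0.0994  0.0725  0.0717 65.821 ] circ [0.7293 0.0987 0.0374]
garlic 272 med z 0.0378 mean [0.7009 0.2548] rect [7.02600e-01 2.56200e-01 4.86000e-02 4.97000e-02 8.34884e+01] circ [0.7018 0.2563 0.0265]
mat 193 med z 0.0087 mean [0.6013 0.067 ] rect [0.6017 0.0669 0.035  0.0333 1.7778] circ [0.602  0.067  0.0239]
mat 195 med z 0.0087 mean [ 0.5687 -0.0655] rect [ 0.5689 -0.0656  0.0343  0.0336  1.8364] circ [ 0.5687 -0.0653  0.0233]
```

View pics/crop0.png

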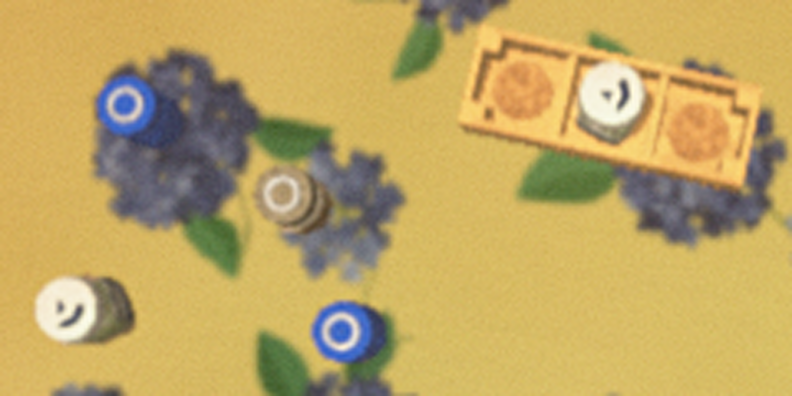

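The crop confirms it: jar_a is the brown lid with the beige top and ring at crop (280,192). The two blue-lidded jars are the look-alikes, and the white jar_b is at crop (66,308). Next come the crate fit and the first move.

Add to h.py:
```python
from scipy.spatial.transform import Rotation as Ro
def go(x,y,z,yaw):
    s=sense(); R=Ro.from_euler("xyz",s["eef_rot"],degrees=True); G=Ro.from_euler("xyz",[180,0,yaw],degrees=True)
    d=R.inv().apply(np.array([x,y,z])-s["tool_pos"]); r=(R.inv()*G).as_rotvec(degrees=True)
    print("row",np.round(r,2),np.round(d,4),"t%.2f q6 %.1f yaw %.1f"%(s["t"],s["qpos"][5],s["eef_rot"][2]))
```

Run:
```python
from h import *
P=np.load("top0.npz")["P"]
q=P.copy(); m=((q[...,2]>.042)&(q[...,2]<.056)&(abs(q[...,0]-.585)<.1)&(abs(q[...,1])<.13)).astype(np.uint8)
n,l,st,_=cv2.connectedComponentsWithStats(m); k=1+st[1:,4].argmax()
print(st[k],cv2.minAreaRect(q[l==k][:,:2].astype(np.float32)))
go(.4185,.3830,.15,76); go(.4185,.3830,.056,76)
```

```text
[289 227  92  49 786] ((0.5831435918807983, 0.0009521916508674622), (0.21653464436531067, 0.07733048498630524), 78.75579071044922)
row [-8.000e-02  6.000e-02  9.037e+01] [-0.3166 -0.1036  0.0548] t0.10 q6 -6.9 yaw 166.4
row [-8.000e-02  6.000e-02  9.037e+01] [-0.3166 -0.1035  0.1488] t0.10 q6 -6.9 yaw 166.4
```

Units first: shifts go in shares of 0.8 m and turns go in shares of 360 degrees. So -0.3166 m is -0.3958, -0.2 m is -0.25, 88 degrees is 0.2444.

Call:
{"name": "step_hand", "arguments": {"increments": [[0, 0, 0.0833, -0.125, -0.0375, 0.025, 1], [0, 0, 0.1667, -0.25, -0.0875, 0.0375, 1], [0, 0, 0.2444, -0.3958, -0.1295, 0.0685, 1], [0, 0, 0.2444, -0.3958, -0.1295, 0.0685, 0.8], [0, 0, 0.2444, -0.3958, -0.1295, 0.0685, 0.8], [0, 0, 0.2444, -0.3958, -0.1295, 0.0685, 0.8], [0, 0, 0.2444, -0.3958, -0.1295, 0.0685, 0.8], [0, 0, 0.2444, -0.3958, -0.1295, 0.0685, 0.8], [0, 0, 0.2444, -0.3958, -0.1295, 0.0685, 0.8], [0, 0, 0.2444, -0.3958, -0.1295, 0.0685, 0.8], [0, 0, 0.2444, -0.3958, -0.1295, 0.0685, 0.8]], "grip_n": 15}}

```text
t: 1.48
tool_pos: [0.4186, 0.3837, 0.1506]
eef_rot: [-180.0, 0.0, 78.5]
ft_force: [0.0, -1.0, -0.6]
grip_width: 0.799
finger_force: 0.0
```

Run:
```python
from h import *
go(.4185,.3830,.056,78.4)
c=cam("side");save(c,"s1.png")
```

```text
row [-0.    0.    0.08] [-0.0007  0.0001  0.0946] t1.48 q6 47.0 yaw 78.5
```

Converted, 0.0945 m is 0.1181, 0.07 m is 0.0875.

Call:
{"name": "step_hand", "arguments": {"increments": [[0, 0, 0, -0.0006, 0, 0.05, 0.8], [0, 0, 0, -0.0009, 0, 0.0875, 0.8], [0, 0, 0, -0.0009, 0, 0.1181, 0.8], [0, 0, 0, -0.0009, 0, 0.1181, 0.8], [0, 0, 0, -0.0009, 0, 0.1181, 0.3], [0, 0, 0, -0.0009, 0, 0.1181, 0.3], [0, 0, 0, -0.0009, 0, 0.1181, 0.3], [0, 0, 0, -0.0009, 0, 0.1181, 0.3], [0, 0, 0, -0.0009, 0, 0.1181, 0.3], [0, 0, 0, -0.0009, 0, 0.1181, 0.3]], "grip_n": 15}}

```text
t: 2.78
tool_pos: [0.4199, 0.3835, 0.0574]
eef_rot: [179.9, -0.1, 78.4]
ft_force: [2.3, -0.4, 5.5]
grip_width: 0.562
finger_force: 15.0
```

```bash
python3 -c "
from h import *
go(.4185,.383,.2,78.7);go(.5695,-.0677,.2,78.7);go(.5695,-.0677,.067,78.7)"
```

```text
row [ 0.14 -0.12 -0.32] [-0.0005 -0.0009 -0.1426] t2.77 q6 47.0 yaw 78.4
row [ 0.14 -0.12 -0.32] [-0.4115  0.2378 -0.1429] t2.77 q6 47.0 yaw 78.4
row [ 0.14 -0.12 -0.32] [-0.4118  0.2375 -0.0099] t2.77 q6 47.0 yaw 78.4
```

Run:
```python
from h import *
a=cam("side");save(a,"s2.png");b=cam("top")
x=cv2.resize(a["pixels"][80:260,180:400],(660,540),interpolation=2)
cv2.imwrite("pics/c2.png",x[:,:,::-1])
```

```text
(no output)
```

View pics/c2.png

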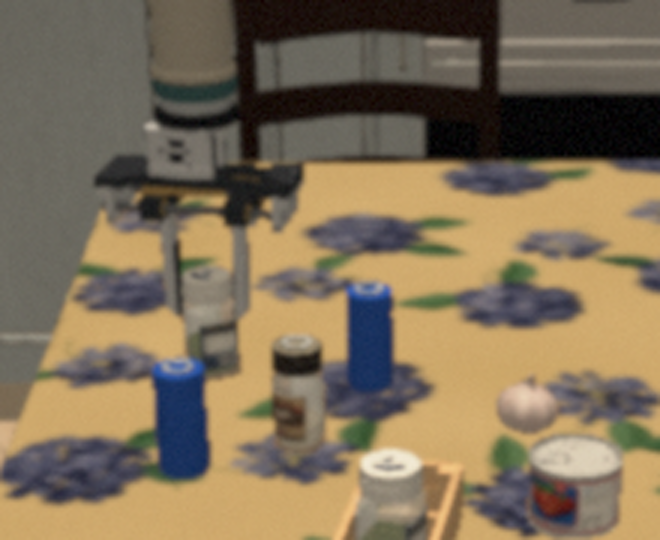

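The fingers (crop 172 and 242, 270) hold the white jar at (210,320), roughly upright. I lift it.

Converted, -0.1425 m is -0.1781, -0.1 m is -0.125.

Call:
{"name": "step_hand", "arguments": {"increments": [[0, 0, 0, 0, 0, -0.025, 0.3], [0, 0, 0, 0, 0, -0.075, 0.3], [0, 0, 0, 0, 0, -0.125, 0.3], [0, 0, 0, 0, 0, -0.1781, 0.3], [0, 0, 0, 0, 0, -0.1781, 0.3], [0, 0, 0, 0, 0, -0.1781, 0.3]]}}

```text
t: 3.62
tool_pos: [0.4174, 0.3822, 0.197]
eef_rot: [-179.9, 0.1, 78.4]
ft_force: [0.3, 0.1, -1.1]
grip_width: 0.561
finger_force: 15.0
```

Run:
```python
from h import *
go(.5695,-.0677,.2,78.7)
a=cam("side");save(a,"s3.png")
x=cv2.resize(a["pixels"][60:240,180:400],(660,540),interpolation=2)
cv2.imwrite("pics/c3.png",x[:,:,::-1])
P=cloud(a); s=sense()["tool_pos"]; q=P.reshape(-1,3); q=q[(np.hypot(q[:,0]-s[0],q[:,1]-s[1])<.035)]
q=q[q[:,2]>.03]
for z in np.arange(.08,.26,.01):
    k=q[abs(q[:,2]-z)<.005]; print("%.2f"%z,len(k), k[:,:2].mean(0).round(4) if len(k) else "", np.ptp(k[:,0]).round(3) if len(k) else "")
```

```text
row [-0.14  0.12 -0.32] [-0.41    0.2396 -0.0026] t3.62 q6 47.0 yaw 78.4
0.08 0  
0.09 0  
0.10 0  
0.11 0  
0.12 0  
0.13 0  
0.14 29 [0.4175 0.3632] 0.043
0.15 64 [0.4179 0.3634] 0.05
0.16 63 [0.4186 0.3625] 0.05
0.17 68 [0.4189 0.362 ] 0.049
0.18 68 [0.4198 0.3619] 0.051
0.19 69 [0.4172 0.3628] 0.049
0.20 85 [0.4165 0.365 ] 0.065
0.21 96 [0.4163 0.3669] 0.067
0.22 81 [0.4149 0.3675] 0.064
0.23 96 [0.4159 0.368 ] 0.064
0.24 104 [0.4152 0.377 ] 0.066
0.25 31 [0.4099 0.3774] 0.066
```

View pics/c3.png

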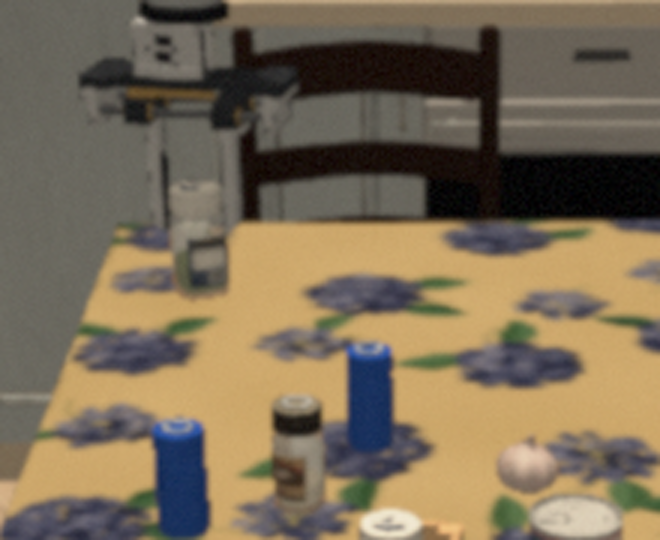

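It is lifted and only slightly tilted: lid at crop (196,188), underside at (203,290). Next I carry it over the -y cell.

Converted, -0.41 m is -0.5125, 0.2396 m is 0.2995.

Call:
{"name": "step_hand", "arguments": {"increments": [[0, 0, 0, -0.05, 0.03, -0.0038, 0.3], [0, 0, 0, -0.1063, 0.0625, -0.0038, 0.3], [0, 0, 0, -0.1625, 0.095, -0.0038, 0.3], [0, 0, 0, -0.2188, 0.1275, -0.0038, 0.3], [0, 0, 0, -0.275, 0.16, -0.0038, 0.3], [0, 0, 0, -0.3313, 0.1938, -0.0038, 0.3], [0, 0, 0, -0.3875, 0.2263, -0.0038, 0.3], [0, 0, 0, -0.4438, 0.2588, -0.0038, 0.3], [0, 0, 0, -0.4875, 0.285, -0.0038, 0.3], [0, 0, 0, -0.5125, 0.2995, -0.0038, 0.3], [0, 0, 0, -0.5125, 0.2995, -0.0038, 0.3], [0, 0, 0, -0.5125, 0.2995, -0.0038, 0.3], [0, 0, 0, -0.5125, 0.2995, -0.0038, 0.3]]}}

```text
t: 5.3
tool_pos: [0.5701, -0.0654, 0.2017]
eef_rot: [-180.0, -0.0, 78.5]
ft_force: [-0.6, 0.3, -1.6]
grip_width: 0.558
finger_force: 15.0
```

Run:
```python
from h import *
go(.5695,-.0677,.067,78.7)
P=cloud(cam("side")); s=sense()["tool_pos"]; q=P.reshape(-1,3); q=q[(np.hypot(q[:,0]-s[0],q[:,1]-s[1])<.035)]
q=q[q[:,2]>.12]
for z in np.arange(.13,.23,.01):
    k=q[abs(q[:,2]-z)<.005]; print("%.2f"%z,len(k), k[:,:2].mean(0).round(4) if len(k) else "", np.ptp(k[:,0]).round(3) if len(k) else "")
```

```text
row [-0.03 -0.04 -0.23] [-2.400e-03 -1.000e-04  1.347e-01] t5.30 q6 -2.0 yaw 78.5
0.13 0  
0.14 2 [ 0.5761 -0.0813] 0.033
0.15 92 [ 0.5725 -0.0839] 0.049
0.16 105 [ 0.5722 -0.0843] 0.049
0.17 111 [ 0.5725 -0.0852] 0.049
0.18 106 [ 0.5722 -0.085 ] 0.048
0.19 118 [ 0.5715 -0.0848] 0.05
0.20 132 [ 0.5711 -0.0833] 0.06
0.21 166 [ 0.5688 -0.0807] 0.066
0.22 149 [ 0.5686 -0.079 ] 0.065
```

Converted, 0.1345 m is 0.1681, -0.002 m is -0.0025.

Call:
{"name": "step_hand", "arguments": {"increments": [[0, 0, 0, -0.003, -0.0025, 0.0375, 0.3], [0, 0, 0, -0.003, -0.0025, 0.075, 0.3], [0, 0, 0, -0.003, -0.0025, 0.1063, 0.3], [0, 0, 0, -0.003, -0.0025, 0.1313, 0.3], [0, 0, 0, -0.003, -0.0025, 0.15, 0.3], [0, 0, 0, -0.003, -0.0025, 0.16, 0.3], [0, 0, 0, -0.003, -0.0025, 0.1675, 0.3], [0, 0, 0, -0.003, -0.0025, 0.1681, 0.3], [0, 0, 0, -0.003, -0.0025, 0.1681, 0.3]]}}

```text
t: 6.48
tool_pos: [0.5687, -0.069, 0.0676]
eef_rot: [179.9, -0.0, 78.4]
ft_force: [0.5, -0.1, -2.1]
grip_width: 0.559
finger_force: 15.0
```

Call:
{"name": "step_hand", "arguments": {"increments": [[0, 0, 0, 0, 0, 0, 0.8], [0, 0, 0, 0, 0, 0, 0.8], [0, 0, 0, 0, 0, 0, 0.8], [0, 0, 0, 0, 0, -0.0375, 0.8], [0, 0, 0, 0, 0, -0.0875, 0.8], [0, 0, 0, 0, 0, -0.125, 0.8], [0, 0, 0, 0, 0, -0.125, 0.8]]}}

```text
t: 7.35
tool_pos: [0.57, -0.0693, 0.1697]
eef_rot: [179.7, 0.0, 78.4]
ft_force: [-0.5, -0.5, 0.4]
grip_width: 0.798
finger_force: 0.0
```

Run:
```python
from h import *
go(.5052,.2330,.17,78.7);go(.5052,.2330,.056,78.7)
```

```text
row [ 0.33  0.01 -0.32] [ 0.2831 -0.1244 -0.0011] t7.35 q6 -2.3 yaw 78.4
row [ 0.33  0.01 -0.32] [ 0.2831 -0.125   0.1129] t7.35 q6 -2.3 yaw 78.4
```

Converted, 0.283 m is 0.3538, 0.25 m is 0.3125.

Call:
{"name": "step_hand", "arguments": {"increments": [[0, 0, 0, 0.0625, -0.0275, 0, 0.75], [0, 0, 0, 0.125, -0.055, 0, 0.75], [0, 0, 0, 0.1875, -0.0825, 0, 0.75], [0, 0, 0, 0.25, -0.11, 0, 0.75], [0, 0, 0, 0.3125, -0.1375, 0, 0.75], [0, 0, 0, 0.3538, -0.1556, 0, 0.75], [0, 0, 0, 0.3538, -0.1556, 0, 0.75], [0, 0, 0, 0.3538, -0.1556, 0.025, 0.75]]}}

```text
t: 8.35
tool_pos: [0.504, 0.233, 0.147]
eef_rot: [179.9, 0.0, 78.4]
ft_force: [-1.0, 0.0, -0.4]
grip_width: 0.751
finger_force: 0.0
```

Run:
```python
from h import *
go(.5052,.2330,.056,78.4)
P=cloud(cam("top"))
for n,u,v in(("b",365,262),("c",335,250)):
    q=P[v-25:v+25,u-25:u+25].reshape(-1,3); q=q[(q[:,2]>.09)&(q[:,2]<.125)]
    if n=="b": q=q[q[:,1]<-.035]
    else: q=q[abs(q[:,1])<.03]
    print(n,len(q),np.median(q[:,2]),cv2.minEnclosingCircle(q[:,:2].astype(np.float32)))
```

```text
row [0.11 0.   0.03] [0.0002 0.001  0.091 ] t8.35 q6 29.3 yaw 78.4
b 319 0.10680054909715064 ((0.5682145953178406, -0.06833034008741379), 0.023506062105298042)
c 308 0.10408128867969413 ((0.5819908380508423, 0.001449352828785777), 0.02324596606194973)
```

Converted, 0.091 m is 0.1138, 0.07 m is 0.0875.

Call:
{"name": "step_hand", "arguments": {"increments": [[0, 0, 0, 0, 0.0013, 0.05, 0.75], [0, 0, 0, 0, 0.0013, 0.0875, 0.75], [0, 0, 0, 0, 0.0013, 0.1138, 0.75], [0, 0, 0, 0, 0.0013, 0.1138, 0.75], [0, 0, 0, 0, 0.0013, 0.1138, 0.25], [0, 0, 0, 0, 0.0013, 0.1138, 0.25], [0, 0, 0, 0, 0.0013, 0.1138, 0.25], [0, 0, 0, 0, 0.0013, 0.1138, 0.25], [0, 0, 0, 0, 0.0013, 0.1138, 0.25], [0, 0, 0, 0, 0.0013, 0.1138, 0.25]], "grip_n": 15}}

```text
t: 9.65
tool_pos: [0.5054, 0.2334, 0.0569]
eef_rot: [179.9, -0.1, 78.4]
ft_force: [1.8, -0.1, 5.0]
grip_width: 0.46
finger_force: 15.0
```

Call:
{"name": "step_hand", "arguments": {"increments": [[0, 0, 0, 0, 0, -0.025, 0.25], [0, 0, 0, 0, 0, -0.075, 0.25], [0, 0, 0, 0, 0, -0.125, 0.25], [0, 0, 0, 0, 0, -0.175, 0.25], [0, 0, 0, 0, 0, -0.175, 0.25], [0, 0, 0, 0, 0, -0.175, 0.25]]}}

```text
t: 10.4
tool_pos: [0.5029, 0.2328, 0.1945]
eef_rot: [-179.8, 0.1, 78.4]
ft_force: [0.7, -0.3, -1.4]
grip_width: 0.456
finger_force: 14.9
```

Run:
```python
from h import *
go(.5968,.0697,.2,78.7)
P=cloud(cam("side")); s=sense()["tool_pos"]; q=P.reshape(-1,3); q=q[(np.hypot(q[:,0]-s[0],q[:,1]-s[1])<.035)]
q=q[q[:,2]>.11]
for z in np.arange(.11,.2,.01):
    k=q[abs(q[:,2]-z)<.005]; print("%.2f"%z,len(k), k[:,:2].mean(0).round(4) if len(k) else "", np.ptp(k[:,0]).round(3) if len(k) else "")
```

```text
row [-0.18  0.09 -0.32] [-0.1409  0.1248 -0.0057] t10.40 q6 29.3 yaw 78.4
0.11 0  
0.12 0  
0.13 0  
0.14 43 [0.5042 0.2156] 0.045
0.15 65 [0.5039 0.2152] 0.045
0.16 71 [0.505  0.2138] 0.044
0.17 72 [0.5044 0.2148] 0.044
0.18 74 [0.5035 0.2147] 0.047
0.19 84 [0.5039 0.2154] 0.047
```

Converted, -0.141 m is -0.1763, 0.058 m is 0.0725.

Call:
{"name": "step_hand", "arguments": {"increments": [[0, 0, 0, -0.0375, 0.0338, -0.0063, 0.25], [0, 0, 0, -0.0813, 0.0725, -0.0063, 0.25], [0, 0, 0, -0.125, 0.11, -0.0063, 0.25], [0, 0, 0, -0.1625, 0.1438, -0.0063, 0.25], [0, 0, 0, -0.1763, 0.1556, -0.0063, 0.25], [0, 0, 0, -0.1763, 0.1556, -0.0063, 0.25], [0, 0, 0, -0.1763, 0.1556, -0.0063, 0.25], [0, 0, 0, -0.1763, 0.1556, -0.0063, 0.25]]}}

```text
t: 11.45
tool_pos: [0.5971, 0.0713, 0.2012]
eef_rot: [-180.0, -0.0, 78.5]
ft_force: [0.7, 0.2, -1.3]
grip_width: 0.452
finger_force: 15.0
```

```bash
python3 -c "
from h import *
go(.5960,.0697,.067,78.4)"
```

```text
row [-0.02 -0.03  0.07] [-0.0019 -0.0007  0.1342] t11.45 q6 11.7 yaw 78.5
```

Converted, 0.134 m is 0.1675, 0.128 m is 0.16.

Call:
{"name": "step_hand", "arguments": {"increments": [[0, 0, 0, -0.0019, -0.0006, 0.0375, 0.25], [0, 0, 0, -0.0019, -0.0006, 0.075, 0.25], [0, 0, 0, -0.0019, -0.0006, 0.1063, 0.25], [0, 0, 0, -0.0019, -0.0006, 0.1313, 0.25], [0, 0, 0, -0.0019, -0.0006, 0.15, 0.25], [0, 0, 0, -0.0019, -0.0006, 0.16, 0.25], [0, 0, 0, -0.0019, -0.0006, 0.1675, 0.25], [0, 0, 0, -0.0019, -0.0006, 0.1675, 0.25], [0, 0, 0, -0.0019, -0.0006, 0.1675, 0.25]]}}

```text
t: 12.58
tool_pos: [0.5975, 0.0686, 0.0677]
eef_rot: [179.9, -0.0, 78.4]
ft_force: [-0.3, 0.2, -1.0]
grip_width: 0.456
finger_force: 15.0
```

Call:
{"name": "step_hand", "arguments": {"increments": [[0, 0, 0, 0, 0, 0, 0.75], [0, 0, 0, 0, 0, 0, 0.75], [0, 0, 0, 0, 0, 0, 0.75], [0, 0, 0, 0, 0, -0.0375, 0.75], [0, 0, 0, 0, 0, -0.0875, 0.75], [0, 0, 0, 0, 0, -0.1375, 0.75], [0, 0, 0, 0, 0, -0.175, 0.6], [0, 0, 0, 0, 0, -0.175, 0.6]]}}

```text
t: 13.58
tool_pos: [0.5987, 0.0686, 0.2098]
eef_rot: [179.7, -0.1, 78.4]
ft_force: [0.2, 0.6, 0.1]
grip_width: 0.606
finger_force: 0.0
```

Run:
```python
from h import *
go(.5478,-.2645,.2,70)
```

```text
row [ 0.32 -0.1   8.38] [-0.3366  0.0172  0.0095] t13.57 q6 11.5 yaw 78.4
```

Converted, -0.3366 m is -0.4208, -0.28 m is -0.35, 8.4 degrees is 0.0233.

Call:
{"name": "step_hand", "arguments": {"increments": [[0, 0, 0.0028, -0.0625, 0.0038, 0, 0.6], [0, 0, 0.0083, -0.125, 0.0063, 0, 0.6], [0, 0, 0.0139, -0.2, 0.01, 0, 0.6], [0, 0, 0.0194, -0.275, 0.0138, 0.0063, 0.6], [0, 0, 0.0233, -0.35, 0.0175, 0.0113, 0.6], [0, 0, 0.0233, -0.4208, 0.0215, 0.0113, 0.6], [0, 0, 0.0233, -0.4208, 0.0215, 0.0113, 0.6], [0, 0, 0.0233, -0.4208, 0.0215, 0.0113, 0.6], [0, 0, 0.0233, -0.4208, 0.0215, 0.0113, 0.6]]}}

```text
t: 14.7
tool_pos: [0.546, -0.2629, 0.1976]
eef_rot: [-179.9, -0.0, 70.1]
ft_force: [0.2, 0.2, 0.3]
grip_width: 0.599
finger_force: 0.0
```

Run:
```python
from h import *
c=cam("top"); P=cloud(c)
for n,u,v,y0 in(("a",308,246,.067),("b",361,260,-.068),("c",335,250,0)):
    q=P[v-28:v+28,u-28:u+28].reshape(-1,3); q=q[(q[:,2]>.09)&(q[:,2]<.125)&(abs(q[:,1]-y0)<.032)]
    print(n,len(q),np.median(q[:,2]),cv2.minEnclosingCircle(q[:,:2].astype(np.float32)))
# ring: bright pixels on jar_a lid
im=c["pixels"].astype(int); m=(np.hypot(P[...,0]-.5965,P[...,1]-.0695)<.02)&(P[...,2]>.1)
v,u=np.nonzero(m&(im.min(2)>im.min(2)[m].mean()+15)); print("ring px",len(u),u.mean(),v.mean(),onplane(c,[[u.mean(),v.mean()]],.107))
P=cloud(cam("side")); q=P.reshape(-1,3); q=q[(abs(q[:,0]-.548)<.025)&(abs(q[:,1]+.2645)<.03)&(q[:,2]>.09)&(q[:,2]<.13)]
print("side probe",len(q),q.mean(0),q[:,0].min(),q[:,0].max())
go(.5478,-.2645,.097,70)
```

```text
a 269 0.10431554802669885 ((0.5960299968719482, 0.0690925344824791), 0.02186977118253708)
b 317 0.1067280042215264 ((0.5681434869766235, -0.06835435330867767), 0.02358589693903923)
c 306 0.10373245337598958 ((0.5819099545478821, 0.0011251881951466203), 0.023219378665089607)
ring px 59 305.89830508474574 240.91525423728814 [[0.59601643 0.06926628 0.107     ]]
side probe 319 [ 0.550713   -0.27795426  0.11012491] 0.5356158908017216 0.565755916108274
row [-0.02 -0.02  0.09] [-0.0009  0.002   0.101 ] t14.80 q6 -12.4 yaw 70.1
```

Both jars stand on the mats, and the ring is at (0.5960, 0.0692), top pixel (306,241). Next I grip the thermometer.

Converted, 0.101 m is 0.1263, 0.075 m is 0.0938.

Call:
{"name": "step_hand", "arguments": {"increments": [[0, 0, 0, -0.0013, 0.0025, 0.05, 0.6], [0, 0, 0, -0.0013, 0.0025, 0.0938, 0.6], [0, 0, 0, -0.0013, 0.0025, 0.1263, 0.6], [0, 0, 0, -0.0013, 0.0025, 0.1263, 0.6], [0, 0, 0, -0.0013, 0.0025, 0.1263, 0.1], [0, 0, 0, -0.0013, 0.0025, 0.1263, 0.1], [0, 0, 0, -0.0013, 0.0025, 0.1263, 0.1], [0, 0, 0, -0.0013, 0.0025, 0.1263, 0.1], [0, 0, 0, -0.0013, 0.0025, 0.1263, 0.1], [0, 0, 0, -0.0013, 0.0025, 0.1263, 0.1], [0, 0, 0, -0.0013, 0.0025, 0.1263, 0.1]], "grip_n": 25}}

```text
t: 16.18
tool_pos: [0.5482, -0.2666, 0.098]
eef_rot: [179.9, 0.0, 70.0]
ft_force: [0.7, 0.1, 5.7]
grip_width: 0.255
finger_force: 25.0
```

Converted, -0.15 m is -0.1875, -0.015 m is -0.0188.

Call:
{"name": "step_hand", "arguments": {"increments": [[0, 0, 0, 0, 0, -0.0188, 0.1], [0, 0, 0, 0, 0, -0.0438, 0.1], [0, 0, 0, 0, 0, -0.075, 0.1], [0, 0, 0, 0, 0, -0.1125, 0.1], [0, 0, 0, 0, 0, -0.1563, 0.1], [0, 0, 0, 0, 0, -0.1875, 0.1], [0, 0, 0, 0, 0, -0.1875, 0.1], [0, 0, 0, 0, 0, -0.1875, 0.1]]}}

```text
t: 17.18
tool_pos: [0.5467, -0.2657, 0.2459]
eef_rot: [-179.9, -0.0, 70.0]
ft_force: [-0.0, -0.3, -1.2]
grip_width: 0.25
finger_force: 25.0
```

Create tip.py:
```python
from h import *
s=sense(); print(s["t"],s["tool_pos"],s["ft_force"],s["grip_width"])
a=cam("side"); b=cam("top"); P=cloud(a); T=s["tool_pos"]
q=P.reshape(-1,3); q=q[np.hypot(q[:,0]-T[0],q[:,1]-T[1])<.03]; q=q[q[:,2]>T[2]-.1]
for z in np.arange(T[2]-.09,T[2]+.06,.01):
    k=q[abs(q[:,2]-z)<.005]
    if len(k): print("%.3f"%z,len(k),k[:,:2].mean(0).round(4),np.ptp(k[:,0]).round(4))
p=cv2.projectPoints(T,np.array(a["rvec"],float),a["t"],a["K"],a["D"])[0].ravel(); print("proj",p)
u,v=p.astype(int); x=a["pixels"][max(v-60,0):v+90,u-75:u+75]; cv2.imwrite("pics/tip%.1f.png"%s["t"],cv2.resize(x,(600,600),interpolation=2)[:,:,::-1]); print(u-75,v-60)
```

```bash
python3 tip.py; ls pics
```

```text
17.175 [ 0.54673951 -0.26568674  0.24587142] [-0.04846805 -0.32147494 -1.18636057] 0.25026412631208067
0.166 13 [ 0.5485 -0.267 ] 0.0053
0.176 16 [ 0.5476 -0.2663] 0.0036
0.186 15 [ 0.5482 -0.2664] 0.0068
0.196 25 [ 0.5478 -0.2685] 0.0085
0.206 31 [ 0.5475 -0.268 ] 0.0086
0.216 18 [ 0.5478 -0.2679] 0.0086
0.226 60 [ 0.5477 -0.2759] 0.0286
0.236 92 [ 0.548  -0.2774] 0.0282
0.246 88 [ 0.5452 -0.2786] 0.0333
0.256 152 [ 0.5468 -0.2772] 0.0498
0.266 169 [ 0.5482 -0.2768] 0.0497
0.276 168 [ 0.548  -0.2763] 0.0508
0.286 186 [ 0.548  -0.2766] 0.0508
0.296 210 [ 0.547  -0.2704] 0.0505
proj [288.55530847 233.51327456]
213 173
c2.png
c3.png
crop0.png
s1.png
s2.png
s3.png
side0.png
tip17.2.png
top0.png
```

```bash
python3 -c "
from h import *
go(.5955,.0680,.246,70)"
```

```text
row [-0.2  -0.04 -0.03] [ 3.302e-01 -6.840e-02 -1.000e-04] t17.27 q6 -12.4 yaw 70.0
```

Converted, 0.3302 m is 0.4128, 0.32 m is 0.4.

Call:
{"name": "step_hand", "arguments": {"increments": [[0, 0, 0, 0.0375, -0.0075, 0, 0.1], [0, 0, 0, 0.0875, -0.0181, 0, 0.1], [0, 0, 0, 0.1375, -0.0288, 0, 0.1], [0, 0, 0, 0.1875, -0.0388, 0, 0.1], [0, 0, 0, 0.2375, -0.0488, 0, 0.1], [0, 0, 0, 0.2875, -0.0594, 0, 0.1], [0, 0, 0, 0.3375, -0.07, 0, 0.1], [0, 0, 0, 0.375, -0.0775, 0, 0.1], [0, 0, 0, 0.4, -0.0825, 0, 0.1], [0, 0, 0, 0.4128, -0.0855, 0, 0.1], [0, 0, 0, 0.4128, -0.0855, 0.025, 0.1], [0, 0, 0, 0.4128, -0.0855, 0.0438, 0.1], [0, 0, 0, 0.4128, -0.0855, 0.0438, 0.1], [0, 0, 0, 0.4128, -0.0855, 0.0438, 0.1]]}}

```text
t: 19.02
tool_pos: [0.5967, 0.067, 0.2125]
eef_rot: [180.0, -0.0, 69.9]
ft_force: [-0.6, 0.4, -1.1]
grip_width: 0.252
finger_force: 25.0
```

```bash
python3 tip.py; ls pics|grep tip
```

```text
19.025 [0.59671406 0.06700566 0.21253425] [-0.62311439  0.4085389  -1.12044583] 0.25244819499547005
0.133 11 [0.5983 0.0676] 0.0069
0.143 8 [0.5981 0.0656] 0.0023
0.153 9 [0.5985 0.0655] 0.0068
0.163 14 [0.5986 0.0649] 0.0068
0.173 18 [0.5977 0.0641] 0.0069
0.183 12 [0.5977 0.0651] 0.0067
0.193 38 [0.5971 0.0572] 0.0293
0.203 55 [0.5983 0.0555] 0.029
0.213 59 [0.5945 0.0545] 0.0329
0.223 98 [0.5968 0.0557] 0.0504
0.233 105 [0.5984 0.0567] 0.0503
0.243 101 [0.5971 0.0559] 0.05
0.253 114 [0.5976 0.0566] 0.0498
0.263 112 [0.5982 0.0622] 0.0496
proj [314.8418188  175.85247286]
239 115
tip17.2.png
tip19.0.png
```

Run:
```python
from h import *
a=cam("side"); P=cloud(a); q=P.reshape(-1,3)
k=q[(np.hypot(q[:,0]-.598,q[:,1]-.069)<.03)&(q[:,2]>.096)&(q[:,2]<.112)]
print("lid side",len(k),k.mean(0),cv2.minEnclosingCircle(k[:,:2].astype(np.float32)),k[:,0].min(),k[:,0].max(),k[:,1].min(),k[:,1].max())
k=q[(np.hypot(q[:,0]-.598,q[:,1]-.069)<.03)&(q[:,2]>.06)&(q[:,2]<.096)]; print("body x",k[:,0].min(),k[:,0].max())
x=a["pixels"][140:260,255:375]; cv2.imwrite("pics/z.png",cv2.resize(x,(600,600),interpolation=2)[:,:,::-1])
```

```text
lid side 179 [0.59875796 0.06124296 0.10326885] ((0.6003450155258179, 0.0653228759765625), 0.025995396077632904) 0.5786207055142015 0.6199095344136077 0.03958963975394214 0.09105610753467808
body x 0.578540400133966 0.6201100220211248
```

View pics/z.png

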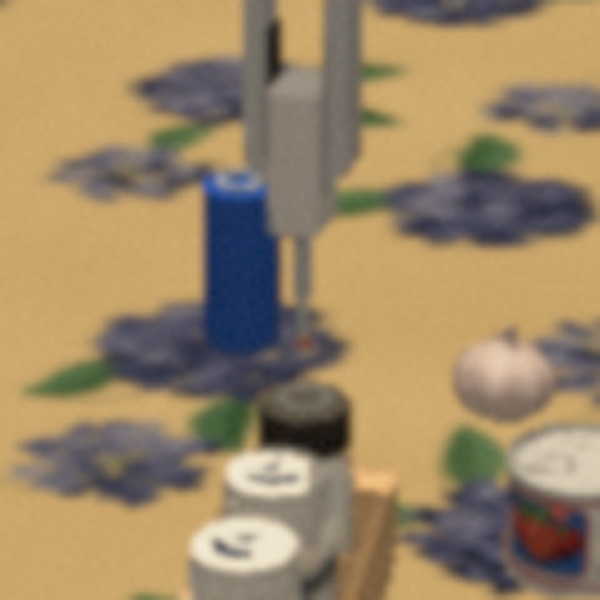

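In the crop the tip at (303,342) is straight above the ring at (303,397), with the two cameras agreeing to about 1 mm. I descend slowly.

Converted, 0.019 m is 0.0238, 0.014 m is 0.0175.

Call:
{"name": "step_hand", "arguments": {"increments": [[0, 0, 0, 0, 0, 0.01, 0.1], [0, 0, 0, 0, 0, 0.0175, 0.1], [0, 0, 0, 0, 0, 0.0238, 0.1], [0, 0, 0, 0, 0, 0.0238, 0.1], [0, 0, 0, 0, 0, 0.0238, 0.1], [0, 0, 0, 0, 0, 0.0238, 0.1]]}}

```text
t: 19.92
tool_pos: [0.5966, 0.0675, 0.1934]
eef_rot: [180.0, -0.0, 70.0]
ft_force: [0.3, -0.0, -0.8]
grip_width: 0.252
finger_force: 25.0
```

Call:
{"name": "step_hand", "arguments": {"increments": [[0, 0, 0, 0, 0, 0.0013, 0.1], [0, 0, 0, 0, 0, 0.0025, 0.1], [0, 0, 0, 0, 0, 0.0038, 0.1], [0, 0, 0, 0, 0, 0.005, 0.1], [0, 0, 0, 0, 0, 0.0063, 0.1], [0, 0, 0, 0, 0, 0.0075, 0.1], [0, 0, 0, 0, 0, 0.0088, 0.1], [0, 0, 0, 0, 0, 0.0088, 0.1], [0, 0, 0, 0, 0, 0.0088, 0.1]]}}

```text
t: 21.05
tool_pos: [0.5964, 0.0675, 0.1863]
eef_rot: [180.0, -0.0, 70.0]
ft_force: [-0.3, -0.3, 0.1]
grip_width: 0.254
finger_force: 25.0
```

Converted, 0.0035 m is 0.0044, 0.003 m is 0.0038.

Call:
{"name": "step_hand", "arguments": {"increments": [[0, 0, 0, 0, 0, 0.0013, 0.1], [0, 0, 0, 0, 0, 0.0025, 0.1], [0, 0, 0, 0, 0, 0.0038, 0.1], [0, 0, 0, 0, 0, 0.0044, 0.1], [0, 0, 0, 0, 0, 0.0044, 0.1], [0, 0, 0, 0, 0, 0.0044, 0.1]]}}

```text
t: 21.8
tool_pos: [0.5964, 0.0675, 0.1828]
eef_rot: [180.0, -0.0, 70.0]
ft_force: [0.5, 0.4, 1.7]
grip_width: 0.254
finger_force: 25.0
```

Run:
```python
from h import *
F=[]
for i in range(6): capture("top"); F.append(sense()["ft_force"])
print(np.mean(F,0)); c=cam("side"); P=cloud(c)
q=P.reshape(-1,3); T=sense()["tool_pos"]; print(T)
q=q[np.hypot(q[:,0]-T[0]-.001,q[:,1]-T[1])<.03]
for z in np.arange(.107,.18,.006):
    k=q[abs(q[:,2]-z)<.003]; k=k[abs(k[:,0]-.598)<.006]
    print("%.3f"%z,len(k),k[:,:2].mean(0).round(4) if len(k) else "")
x=c["pixels"][150:250,265:365]; cv2.imwrite("pics/z2.png",cv2.resize(x,(600,600),interpolation=2)[:,:,::-1])
```

```text
[-0.66491439  0.19933845  2.20798849]
[0.59644761 0.06750706 0.18267271]
0.107 33 [0.5976 0.0635]
0.113 6 [0.5981 0.067 ]
0.119 4 [0.5982 0.0675]
0.125 1 [0.5992 0.062 ]
0.131 14 [0.5981 0.0633]
0.137 10 [0.5977 0.0654]
0.143 9 [0.5985 0.0649]
0.149 8 [0.5978 0.0647]
0.155 5 [0.5979 0.0629]
0.161 9 [0.5992 0.0513]
0.167 13 [0.5969 0.0525]
0.173 16 [0.5984 0.0533]
0.179 12 [0.598  0.0517]
```

View pics/z2.png

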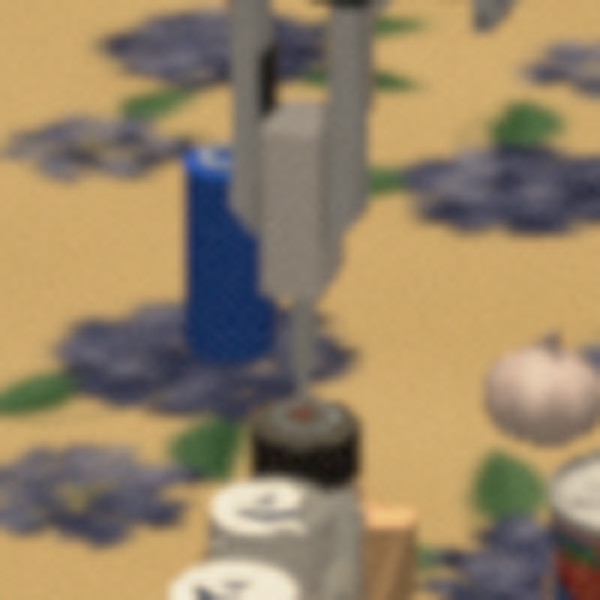

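The copper tip at (303,412) sits in the middle of the ring, with about 3.3 N pressing (roughly 5 mm in). One small step more, then I hand it in.

Converted, 0.0008 m is 0.001.

Call:
{"name": "step_hand", "arguments": {"increments": [[0, 0, 0, 0, 0, 0.001, 0.1], [0, 0, 0, 0, 0, 0.001, 0.1], [0, 0, 0, 0, 0, 0.001, 0.1], [0, 0, 0, 0, 0, 0.001, 0.1]]}}

```text
t: 22.65
tool_pos: [0.5965, 0.0675, 0.1819]
eef_rot: [180.0, -0.0, 70.0]
ft_force: [-0.5, -0.9, 1.7]
grip_width: 0.254
finger_force: 25.0
```

```bash
python3 -c "
from workcell import ctrl
print(ctrl.close_job())"
```

```text
the job is handed in; nothing more can be done
None
```

I handed the job in at about 22.7 s, with both loose jars upright on their mats and released, and the thermometer held upright with its tip in the ring, pressing at an estimated 3–4 N (about 5–6 mm in); no pass/fail verdict came back.

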